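Push the valve-cap jar through the parts box's spring flap

TASK

Put the little yellow-capped jar of valve caps away in the grey parts box without gripping or lifting it: push the blue self-closing flap open with one finger and, while that finger keeps it open, slide the jar along its lane and through the mouth with the other finger, gently and upright; do not ram the flap with the jar. Push the jar in far enough that the flap swings fully shut behind it once you take your fingers away, and leave the other things on the shelf where they are.

Things in the scene. Friction and masses are not known exactly. Their poses are not given: they have to be found in the camera images.
- parts_box: Low grey plastic parts box, fixed. Origin: on the shelf (z = 0), middle of the mouth line; x points into the box, y left, z up; all mm below are in this frame. Floor 3 thick from x = -120 (open apron before the mouth) to 180. Side walls 45 high only from x = 0 to 180, inner faces y = 46 and y = -42. Open on top, except a shut lid (z 45 to 49) over x = 130 to 180.
- lane (a point): Floor point of the jar's lane at the mouth: x = 0, y = -22, z = 3 of the box. The lane is straight along box x, 40 wide (y = -42 to -2), between a rib at its left (y = -2 to 1, top z = 9, full length of floor) and, at its right, a rail on the apron (top z = 9) and then the right wall. Left of the rib (y = 1 to 46) the floor is free for the finger that works the flap.
- hinge (a point): Foot of the flap's upright hinge pin (radius 4, 46 high): x = 0, y = 42, z = 0 of the box. The flap's free end is 95 from it: for the flap to shut, the whole jar must be farther than that from the pin. A finger 13 to 20 to the right of the pin opens the flap wide with little travel.
- flap (a joint): Flap angle in rad: 0 shut, grows as it swings into the box (counterclockwise from above), stop at 1.05. A spring shuts it (0.075 N m when shut, 0.128 N m at 1.05) against damping of 0.05 N m per rad/s: it takes about 1 s to close and is best pushed slowly.
- flap_end (a point): Middle of the free end (white) of the blue flap panel. The panel is upright, 3 thick, z = 11 to 45, and reaches 95 mm from the hinge to this point. Shut, it slants into the box by 0.524 rad from the mouth line: this point is then at about x = 48, y = -40 of the box. The flap is pushed open toward box +x.
- jar: Small closed glass jar, yellow cap, pale paper label, upright; diameter 34, height 42, 70 to 140 g; it slides easily (friction about 0.3). Origin: centre of its underside. It starts in the lane on the apron, its centre 45 to 75 before the mouth line.
- lever_a: Orange tire lever, 130 x 20 x 10, lying on the shelf left of the box; leave alone. Origin under its centre.
- lever_b: Second orange tire lever, 130 x 20 x 10, at a side of the shelf; leave alone. Origin under its centre.
- patch_tin: Red patch tin, 70 x 45 x 22, right of the box; leave alone. Origin under its centre.
- grip: Green silicone handlebar grip, 126 long, diameter 32, lying; leave alone. Origin under its centre.
- pedal_wrench: Chrome pedal wrench, 240 long, lying; leave alone. Origin under the tool.
- lube: Black lube bottle with yellow label and red cap, diameter 48, height 130, standing; leave alone. Origin under its centre.
Things that resemble listed ones, but are neither listed nor needed, are in the scene too. There is more than one size of the jar; the job needs the smallest.

How it is judged:
By the outcome, as a careful person would: the job done as asked, in the order asked, and still so for the second after the job is handed in, with the robot touching nothing.
It also fails if it takes over 48 s, if anything falls off the work surface, if the arm or the gripper's body presses on something with over 40 N, if the wrist force passes 120 N, or if a joint passes its speed limit or range.

ROBOT

A 7-joint arm with a two-finger parallel gripper is mounted at the origin on the work surface. World frame = base frame: x ahead of the robot, y to its left, z up, the work surface at z = 0. Lengths are in mm, angles in degrees, forces in N, time in s.
With the tool pointing down it reaches from about 400 to 875 mm from the base axis. Payload 4.4 kg.
Tool frame: the origin (TCP) lies midway between the tips of the shut fingers; the grasp point (between the pads) lies 19 mm behind it; z points along the fingers, y is the line along which they close (so a half turn about z gives the same grasp; the last joint's range is limited). The gripper opens to 85 mm and grips with 20 to 120 N. Pads are 22 mm wide; open, the fingers measure 114 mm over their backs; the gripper's body (76 mm by 85 mm) begins 54 mm behind the grasp point. The pads swing forward as they close: fully open they stand 13 mm farther back than shut.
Start: joints at [72.72, 36.005, 2.206, 86.941, -1.547, 57.084, -1.146], TCP at [151.881, -632.021, 231.313] pointing down, gripper open.
Joint ranges: [-175.42, 175.42], [-21.48, 121.26], [-71.46, 75.88], [10.55, 141.38], [-63.04, 243.04], [13.31, 113.54], [-168.57, 168.57]. Speed limits (degrees/s): [147.25, 147.25, 180, 180, 180, 180, 180].

INTERFACE

Orientations are given as a 3x3 rotation matrix whose columns are the frame's x, y, z axes.
In Python, from bench import arm, optics gives the robot as it stands.
- The arm moves only by the tool send_rows, never from a script. Its argument "increments" is a list that holds one entry, the list of rows, each a list of 5 numbers: the opening, from 0 (shut) to 1 (fully open), then the shift along the tool's x, y, z in mm, then the turn about the tool's z in rad. A call has 1 to 10 rows; each row is the pose to reach, as a shift and turn from the pose commanded when the call began, along the tool's axes at that moment; what a row does not reach only later rows make up. A row lasts 1/12 s, in which the tool goes at most 41.7 mm and 7.16 degrees, less where a joint would pass 70% of its speed; a pose out of reach is approached as far as the arm can. A call with a gripper value outside its range is refused whole. The fingers move at their own pace and stop on an object; the grip force is fixed at half the most. Time passes only in rows, so rows that repeat a pose let the fingers close. It gives the time, the measured TCP pose, the force, the opening and the grip force at its end, in the units of the state.
- arm.read_state(): the state, without advancing time (a new reading comes with each control period).
- optics.snapshot(name): name is "scene" or "side" or "wrist"; returns the picture (420x560x3 uint8, red, green, blue); there is no depth.
- optics.calibration(name): a dict with "camera_matrix" (3x3 intrinsics, pixels), "rvec" (rotation vector, rad) and "tvec" (3), from world to camera coordinates, as OpenCV has them. Camera axes: x right, y down, z forward; pixel columns grow to the right and rows downward; lengths in mm; the calibration is good to about 2 mm. A picture is of the moment at which its call begins: read the wrist's pose just before it. calibration takes no time and is no camera call; for the wrist camera it gives the pose at the moment of the call.
- arm.close_job(): hands the job in; it is judged then, once.
The state is a dict: "time": time; "qpos": joint angles; "qd": joint speeds; "joint_efforts": joint torques, N m; "tcp_pos": TCP position; "tool_rot": TCP orientation; "force": force on the tool from outside, world axes, zero at the start; "moment": the same for the moment, N m; "gripper_width": finger opening in mm; "gripper_force": force on a finger pad.
Only numpy, scipy, OpenCV 4.12 (cv2) and the standard library are available. Lean on these libraries where they do the work, as an engineer would, in place of code of your own. Each camera call takes 0.05 s, during which the arm holds its last target. There are 200 camera calls.

## Working session

There is one attempt and no reset: what is moved stays moved. The work goes in short steps, Python scripts to look and compute and a tool call to move; the robot and the scene stay as the last step left them, time stands still between calls to the robot, and variables do not carry over. Pictures are saved under pics/ and viewed, at most 13 in all, crops included, and the job is handed in when it is done.

Besides the shell and the picture viewer there is one more tool, called after "Emit:" as name(argument=value, ...) on one line, values as JSON. send_rows: Moves the arm, as the interface text tells. Its arguments: {"type":"object","properties":{"increments":{"type":"array","items":{"type":"array","items":{"type":"array","items":{"type":"number"}}}}},"required":["increments"]}

```bash
mkdir -p pics; python3 - <<'E'
from bench import arm, optics
import cv2,numpy as np
for n in ["scene","side"]:
    im=optics.snapshot(n); cv2.imwrite(f"pics/{n}0.png",im[:,:,::-1])
    c=optics.calibration(n); R=cv2.Rodrigues(np.array(c["rvec"]))[0]
    print(n,c["camera_matrix"],-R.T@np.array(c["tvec"]).ravel(),R[2])
s=arm.read_state();print(s["tcp_pos"],s["tool_rot"],s["time"],s["gripper_width"])
E
```

```text
scene [[542.89745387   0.         278.14186639]
 [  0.         542.89745387 207.94201053]
 [  0.           0.           1.        ]] [1249.20487924  689.70296718 1297.86142925] [-0.46422527 -0.41822567 -0.78075744]
side [[409.49722309   0.         276.45956419]
 [  0.         409.49722309 217.99061205]
 [  0.           0.           1.        ]] [279.98482582 736.1346719  863.49666149] [ 0.21156288 -0.65900307 -0.72177289]
[ 151.75782053 -631.43323303  230.48305752] [[ 9.72336219e-01  2.33585353e-01 -4.01388869e-04]
 [ 2.33585698e-01 -9.72334716e-01  1.70916938e-03]
 [ 8.95259978e-06 -1.75564599e-03 -9.99998459e-01]] 0.1 85.5302848286102
```

View pics/scene0.png

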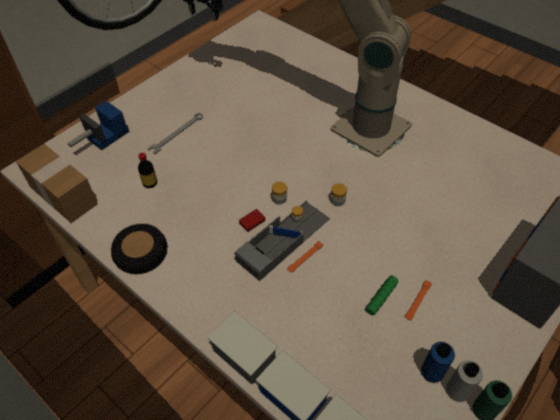

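View pics/side0.png

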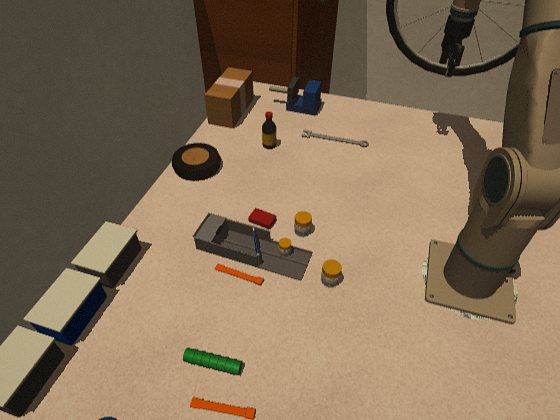

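The scene view shows three yellow-capped jars: a small one at (297,213) on the box apron, and bigger ones at (279,192) and (339,194). In the side view they are at (285,245), (303,222) and (331,272). The small one in the lane fits the description. I'll check it in a close crop and measure the box corners there too.

```bash
python3 - <<'E'
import cv2,numpy as np
a=cv2.imread("pics/scene0.png")[170:290,225:345]; b=cv2.imread("pics/side0.png")[205:285,190:320]
a=cv2.resize(a,None,fx=5,fy=5,interpolation=cv2.INTER_CUBIC); b=cv2.resize(b,None,fx=6,fy=6,interpolation=cv2.INTER_CUBIC)
cv2.imwrite("pics/ca.png",np.clip(a*1.5,0,255).astype(np.uint8));cv2.imwrite("pics/cb.png",np.clip(b*1.5,0,255).astype(np.uint8))
E
```

```text
(no output)
```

View pics/ca.png

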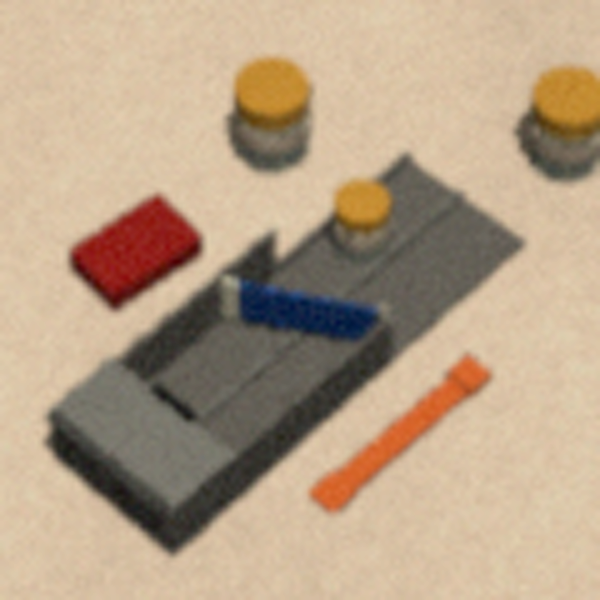

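View pics/cb.png

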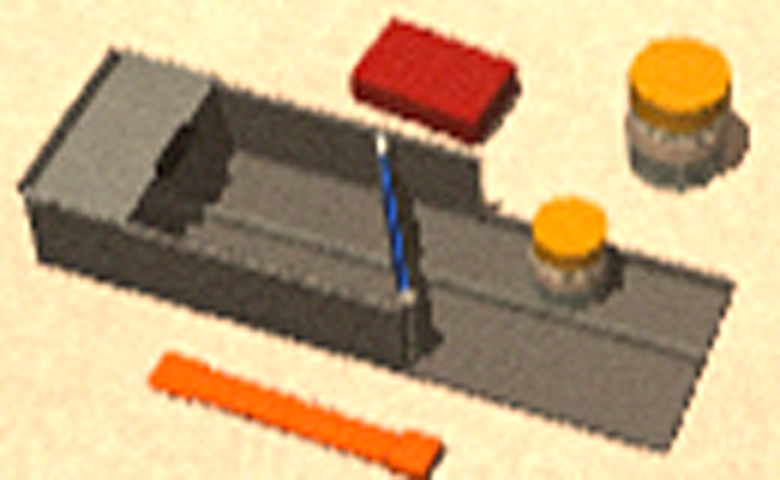

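The crops confirm the small jar on the apron, right of the rib, with its cap at crop A (363,205) and crop B (570,228). The blue flap is behind it, with its white end at A (232,285) and its hinge at A (382,305). Next I'll cast rays.

```bash
cat > h.py <<'E'
from bench import arm, optics
import cv2,numpy as np
def ray(n,u,v,z,c=None):
    c=c or optics.calibration(n); R=cv2.Rodrigues(np.array(c["rvec"]))[0]; C=-R.T@np.array(c["tvec"]).ravel()
    d=R.T@np.linalg.inv(c["camera_matrix"])@np.array([u,v,1.]); return (C+d*(z-C[2])/d[2])[:2]
E
python3 - <<'E'
from h import *
A=lambda x,y,z:ray("scene",225+(x+.5)/5-.5,170+(y+.5)/5-.5,z)
B=lambda x,y,z:ray("side",190+(x+.5)/6-.5,205+(y+.5)/6-.5,z)
P={"apR":((410,155),(735,285),9,(-120,-44)),"apL":((523,243),(667,450),3,(-120,48)),"lidR":((50,413),(113,50),49,(180,-45)),
"lidL":((173,508),(22,190),49,(180,49)),"hinge":((381,306),(407,294),46,(0,42)),"flap":((231,280),(381,136),45,(48,-40)),"jar":((363,204),(570,225),45,None),
"bigjar1":((272,90),(680,72),60,None)}
W=[];M=[]
for k,(a,b,z,m) in P.items():
    p,q=A(*a,z),B(*b,z); print(k,p.round(1),q.round(1))
    if m: W.append((p+q)/2);M.append(m)
    if k=="jar":j=(p+q)/2
W=np.array(W);M=np.array(M,float)
mw,mm=W.mean(0),M.mean(0);H=(M-mm).T@(W-mw);th=np.arctan2(H[0,1]-H[1,0],H[0,0]+H[1,1])
R=np.array([[np.cos(th),-np.sin(th)],[np.sin(th),np.cos(th)]]);t=mw-R@mm
print("box",t,th,np.degrees(th),"res",(W-(M@R.T+t)).round(1).tolist());print("jar in box",R.T@(j-t))
s=arm.read_state();print("tcp in box",R.T@(np.array(s["tcp_pos"])[:2]-t), "tooly in box",R.T@np.array(s["tool_rot"])[:2,1])
E
```

```text
apR [404.   46.4] [400.7  46.5]
apL [408.7 138.3] [406.4 137.8]
lidR [703.4  33. ] [705.   32.9]
lidL [704.2 126.2] [706.9 124.5]
hinge [525.4 123.3] [526.9 124.6]
flap [567.1  45.6] [569.4  41.6]
jar [474.6  67.2] [472.6  65.4]
bigjar1 [452.6 -23.2] [448.6 -25. ]
box [524.29127705  84.59697133] -0.043113937079140394 -2.4702466328273327 res [[-0.1, 0.7], [1.1, 0.3], [2.0, 1.1], [-0.7, -0.5], [0.1, -2.6], [-2.3, 1.0]]
jar in box [-49.84536418 -20.47070674]
tcp in box [-341.3259572  -731.42123344] tooly in box [ 0.27527648 -0.9613635 ]
```

Box pose: origin at world (524, 85), yaw -2.5°. The jar is at box (-50, -20.5). One hand does both jobs: the lead finger at y≈22 opens the flap and the rear finger at y≈-25 pushes the jar, with the hand yawed so the flap finger leads. First, the transfer at height.

Emit:
send_rows(increments=[[[0.5,35,-11,0,-0.12],[0.5,70,-22,0,-0.24],[0.5,105,-33,0,-0.36],[0.5,140,-44,0,-0.48],[0.5,175,-55,0,-0.6],[0.5,210,-66,0,-0.72],[0.5,245,-77,0,-0.84],[0.5,278,-87,0,-0.96],[0.5,278,-87,0,-1.08],[0.5,278,-87,0,-1.2]]])

```text
time: 0.93
tcp_pos: [405.0, -479.7, 231.0]
tool_rot: [[0.123, 0.992, 0.001], [0.992, -0.123, 0.002], [0.002, 0.001, -1.0]]
force: [-0.8, -1.2, 0.1]
gripper_width: 42.6
gripper_force: 0.0
```

```bash
cat >> h.py <<'E'
T=np.array([524.3,84.6]);TH=-0.0431
RB=np.array([[np.cos(TH),-np.sin(TH)],[np.sin(TH),np.cos(TH)]])
def goal(x,y,z,ang):  # box xy of TCP, world z, ang = lead angle a (deg): tool y=(sin a,cos a) in box
    s=arm.read_state();R=np.array(s["tool_rot"]);p=np.array(s["tcp_pos"])
    w=np.r_[RB@[x,y]+T,z];ty=RB.T@R[:2,1]
    a=np.degrees(np.arctan2(*ty));turn=(ang-a+180)%360-180
    print("t",s["time"],"box",(RB.T@(p[:2]-T)).round(1),"z",p[2].round(1),"a",a.round(1),"w",round(s["gripper_width"],1),"F",np.round(s["force"],1),"q",np.round(s["qpos"]))
    print("go",(R.T@(w-p)).round(1),"turn",np.radians(turn).round(3))
E
python3 -c "
from h import *
goal(-75,-1.5,231,32.6)"
```

```text
t 0.9333 box [ -94.9 -568.9] z 231.0 a 94.6 w 42.6 F [-0.8 -1.2  0.1] q [ 58.  35. -17.  90.  11.  56.  30.]
go [567.1 -25.5   0.9] turn -1.082
```

Emit:
send_rows(increments=[[[0.5,38,-2,0,-0.1],[0.5,76,-4,0,-0.2],[0.5,114,-6,0,-0.3],[0.5,152,-8,0,-0.4],[0.5,190,-10,0,-0.5],[0.5,228,-12,0,-0.6],[0.5,266,-13,0,-0.7],[0.5,304,-14,0,-0.8],[0.5,342,-15,0,-0.9],[0.5,380,-16,0,-1.0]]])

```text
time: 1.77
tcp_pos: [436.8, -102.2, 231.3]
tool_rot: [[-0.764, 0.645, -0.0], [0.645, 0.764, -0.0], [-0.0, -0.0, -1.0]]
force: [1.5, -0.0, -1.1]
gripper_width: 42.3
gripper_force: 0.0
```

```bash
python3 -c "
from h import *
goal(-75,-1.5,110,32.6)"
```

```text
t 1.7667 box [ -79.4 -190.4] z 231.3 a 37.7 w 42.3 F [ 1.5 -0.  -1.1] q [ 36.  23. -36. 117.  19.  46.  39.]
go [112.1 152.2 121.2] turn -0.089
```

Emit:
send_rows(increments=[[[0.5,19,25,0,-0.02],[0.5,38,51,0,-0.04],[0.5,57,76,0,-0.06],[0.5,75,101,0,-0.08],[0.5,94,127,20,-0.089],[0.5,112,152,40,-0.089],[0.5,112,152,70,-0.089],[0.5,112,152,100,-0.089],[0.5,112,152,121,-0.089],[0.5,112,152,121,-0.089]]])

```text
time: 2.6
tcp_pos: [447.6, 83.9, 107.0]
tool_rot: [[-0.816, 0.578, -0.008], [0.578, 0.816, -0.002], [0.005, -0.006, -1.0]]
force: [-0.5, 0.0, -0.4]
gripper_width: 42.8
gripper_force: 0.0
```

```bash
python3 - <<'E'
from h import *
goal(-75,-1.5,12,32.6)
im=optics.snapshot("wrist")[:,:,::-1]
sc=optics.snapshot("side")[:,:,::-1][190:300,180:330]
cv2.imwrite("pics/w1.png",cv2.convertScaleAbs(np.hstack([cv2.resize(im,(400,300)),cv2.resize(sc,(400,300),interpolation=2)]),alpha=1.4))
E
```

```text
t 2.6 box [-76.6  -4. ] z 107.0 a 32.8 w 42.8 F [-0.5  0.  -0.4] q [  5.  35. -28. 123.  32.  30.   7.]
go [-0.4  3.5 94.9] turn -0.004
```

View pics/w1.png

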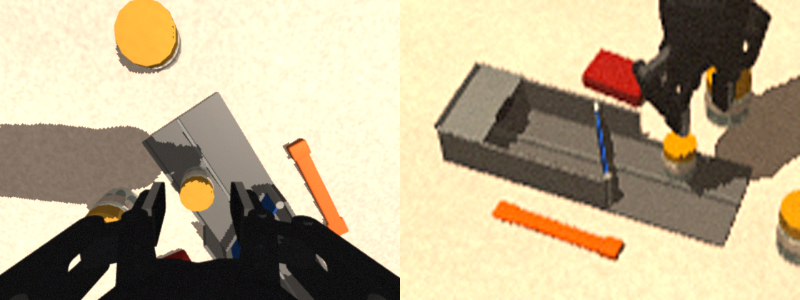

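The wrist view shows the jar cap at (197,193) of the 400-wide panel, between the tips, with the hinge and lever toward the right finger. I'll cast a ray through the cap from here and check where the fingertips are.

```bash
python3 - <<'E'
from h import *
s=arm.read_state();c=optics.calibration("wrist")
k=1.4
bx=lambda p:(RB.T@(p-T)).round(1)
print("jar",bx(ray("wrist",197*k,193*k,45)),"apron corner L(123? )",bx(ray("wrist",217*k,93*k,3)),bx(ray("wrist",143*k,137*k,9)),"hinge?",bx(ray("wrist",280*k,205*k,46)))
R=np.array(s["tool_rot"]);p=np.array(s["tcp_pos"])
for y in(-28,28,-21,21):
    q=cv2.projectPoints((p+R@[0,y,-4]).reshape(1,1,3),np.array(c["rvec"]),np.array(c["tvec"]),np.array(c["camera_matrix"]),None)[0].ravel();print(y,q/k)
# refine jar by colour
im=optics.snapshot("wrist");h=cv2.cvtColor(im,cv2.COLOR_RGB2HSV);m=cv2.inRange(h,(14,130,90),(30,255,255))
n,l,st,ce=cv2.connectedComponentsWithStats(m)
for i in range(1,n):
    if st[i,4]>200:print(st[i],ce[i],bx(ray("wrist",*ce[i],45)))
E
```

```text
jar [-48.7 -20.7] apron corner L(123? ) [-115.7   47.2] [-120.2  -43.2] hinge? [ 6.  41.1]
-28 [155.17216071 196.63209594]
28 [241.01523792 196.60197642]
-21 [165.90102598 196.62833153]
21 [230.28333371 196.60574189]
[ 157    0   88   91 6323] [200.06120512  43.31757077] [-191.5   20.6]
[ 248  249   49   43 1603] [272.32439177 269.61883968] [-49.  -22.5]
[143 290  33  22 303] [158.21452145 303.02640264] [ -71.6 -105.8]
```

Everything agrees to within about 2 mm. Descending now, with the rear finger behind the jar.

Emit:
send_rows(increments=[[[0.5,2,3,0,0],[0.5,2,3,15,0],[0.5,2,3,30,0],[0.5,2,3,45,0],[0.5,2,3,58,0],[0.5,2,3,70,0],[0.5,2,3,80,0],[0.5,2,3,88,0],[0.5,2,3,94,0],[0.5,2,3,94,0]]])

```text
time: 3.58
tcp_pos: [450.9, 88.2, 16.2]
tool_rot: [[-0.816, 0.579, 0.0], [0.579, 0.816, 0.0], [-0.0, 0.0, -1.0]]
force: [0.3, -0.7, -0.2]
gripper_width: 42.4
gripper_force: 0.0
```

```bash
python3 - <<'E'
from h import *
goal(-57,-1.5,12,32.6);goal(-2,-1.5,12,32.6)
im=optics.snapshot("wrist")[:,:,::-1]
sc=optics.snapshot("side")[:,:,::-1][190:300,180:330]
cv2.imwrite("pics/w2.png",cv2.convertScaleAbs(np.hstack([cv2.resize(im,(400,300)),cv2.resize(sc,(400,300),interpolation=2)]),alpha=1.4))
E
```

```text
t 3.5833 box [-73.5   0.5] z 16.2 a 32.9 w 42.4 F [ 0.3 -0.7 -0.2] q [ -4.  44. -16. 125.  43.  16.  -3.]
go [-14.9   7.3   4.2] turn -0.005
t 3.5833 box [-73.5   0.5] z 16.2 a 32.9 w 42.4 F [ 0.3 -0.7 -0.2] q [ -4.  44. -16. 125.  43.  16.  -3.]
go [-61.1  37.2   4.2] turn -0.005
```

View pics/w2.png

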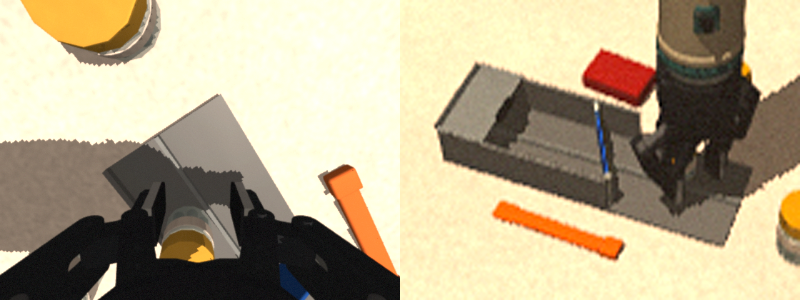

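The fingers straddle correctly and nothing is touched: the jar is ahead of the left (rear) finger in the wrist view at (187,240), and the flap is still shut. Starting a slow push along the lane at about 36 mm/s.

Emit:
send_rows(increments=[[[0.5,-3,1,1,0],[0.5,-6,2,2,0],[0.5,-8.6,3.2,2,0],[0.5,-11.2,4.8,2,0],[0.5,-13.7,6.4,2,0],[0.5,-16.2,8.1,2,0],[0.5,-18.7,9.7,2,0],[0.5,-21.3,11.3,2,0],[0.5,-23.8,13,2,0],[0.5,-26.3,14.6,2,0]]])

```text
time: 4.52
tcp_pos: [480.8, 84.8, 14.3]
tool_rot: [[-0.816, 0.578, -0.0], [0.578, 0.816, -0.0], [0.0, -0.0, -1.0]]
force: [-0.4, 0.1, -0.8]
gripper_width: 42.7
gripper_force: 0.2
```

```bash
python3 - <<'E'
from h import *
goal(-15,-1.5,12,32.6)
E
```

```text
t 4.5167 box [-43.5  -1.7] z 14.3 a 32.9 w 42.7 F [-0.4  0.1 -0.8] q [ -1.  46. -19. 121.  42.  20.   0.]
go [-23.8  15.6   2.3] turn -0.005
```

Emit:
send_rows(increments=[[[0.5,-2.4,1.6,0,0],[0.5,-4.8,3.1,0,0],[0.5,-7.2,4.7,0,0],[0.5,-9.6,6.2,0,0],[0.5,-12,7.8,0,0],[0.5,-14.3,9.4,0,0],[0.5,-16.7,10.9,0,0],[0.5,-19,12.5,0,0],[0.5,-21.4,14,0,0],[0.5,-23.8,15.6,0,0]]])

```text
time: 5.35
tcp_pos: [508.3, 83.7, 14.2]
tool_rot: [[-0.816, 0.578, -0.002], [0.578, 0.816, -0.001], [0.001, -0.001, -1.0]]
force: [-5.3, -0.4, 2.0]
gripper_width: 43.0
gripper_force: 2.6
```

```bash
python3 - <<'E'
from h import *
goal(10,-1.5,14,32.6)
sc=optics.snapshot("scene")[:,:,::-1][170:290,225:385]
sd=optics.snapshot("side")[:,:,::-1][190:300,180:330]
cv2.imwrite("pics/w3.png",cv2.convertScaleAbs(np.hstack([cv2.resize(sc,(400,300),interpolation=2),cv2.resize(sd,(400,300),interpolation=2)]),alpha=1.4))
E
```

```text
t 5.35 box [-15.9  -1.6] z 14.2 a 32.9 w 43.0 F [-5.3 -0.4  2. ] q [  1.  47. -21. 116.  41.  24.   3.]
go [-21.7  14.2   0.2] turn -0.004
```

View pics/w3.png

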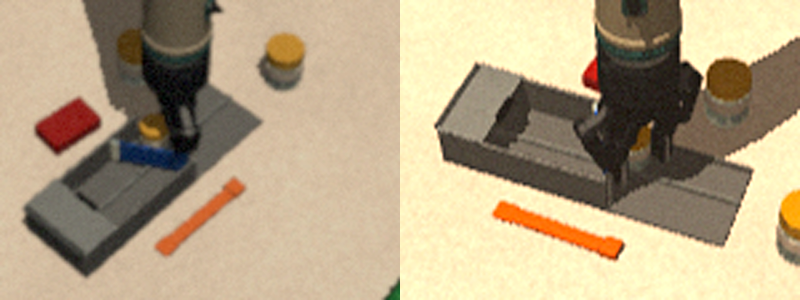

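The left (scene) panel shows the jar at (152,127) upright, clear of the flap. The flap finger has just met the flap near the hinge, at about 5 N. Opening it slowly.

Emit:
send_rows(increments=[[[0.5,-1.7,1.1,0,0],[0.5,-3.4,2.2,0,0],[0.5,-5,3.3,0,0],[0.5,-6.7,4.4,0,0],[0.5,-8.4,5.5,0,0],[0.5,-10.1,6.6,0,0],[0.5,-11.8,7.7,0,0],[0.5,-13.4,8.8,0,0],[0.5,-15.1,9.9,0,0],[0.5,-16.8,11,0,0]]])

```text
time: 6.28
tcp_pos: [525.8, 81.1, 13.5]
tool_rot: [[-0.816, 0.578, -0.006], [0.578, 0.816, -0.004], [0.003, -0.007, -1.0]]
force: [-7.0, -1.6, -0.1]
gripper_width: 42.8
gripper_force: 3.1
```

```bash
python3 - <<'E'
from h import *
goal(30,-1.5,14,32.6)
sc=optics.snapshot("scene")[:,:,::-1][170:290,225:385]
sd=optics.snapshot("side")[:,:,::-1][190:300,180:330]
cv2.imwrite("pics/w4.png",cv2.convertScaleAbs(np.hstack([cv2.resize(sc,(400,300),interpolation=2),cv2.resize(sd,(400,300),interpolation=2)]),alpha=1.4))
E
```

```text
t 6.2833 box [ 1.7 -3.4] z 13.5 a 32.9 w 42.8 F [-7.  -1.6 -0.1] q [  3.  48. -23. 113.  40.  27.   5.]
go [-22.8  17.   -0.7] turn -0.005
```

View pics/w4.png

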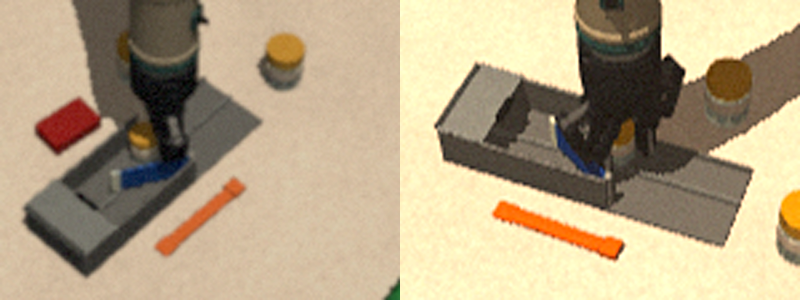

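The flap is swinging open ahead of the jar, which is upright with a clear gap (left panel: jar at (143,135), flap end at (117,180)). Continuing.

Emit:
send_rows(increments=[[[0.5,-2,2,0,0],[0.5,-4.3,3.7,0,0],[0.5,-6.6,5.4,0,0],[0.5,-8.9,7,0,0],[0.5,-11.2,8.7,0,0],[0.5,-13.5,10.4,0,0],[0.5,-15.8,12,0,0],[0.5,-18.1,13.7,0,0],[0.5,-20.4,15.4,0,0],[0.5,-22.8,17,0,0]]])

```text
time: 7.22
tcp_pos: [557.6, 83.2, 14.2]
tool_rot: [[-0.816, 0.579, -0.0], [0.579, 0.816, -0.001], [-0.0, -0.001, -1.0]]
force: [-2.4, -2.5, 0.9]
gripper_width: 42.4
gripper_force: 1.6
```

```bash
python3 - <<'E'
from h import *
goal(55,-1,14,32.6)
E
```

```text
t 7.2167 box [33.3  0. ] z 14.2 a 32.9 w 42.4 F [-2.4 -2.5  0.9] q [  4.  49. -24. 109.  38.  30.   8.]
go [-18.8  10.9   0.2] turn -0.005
```

Emit:
send_rows(increments=[[[0.5,-1.9,1.1,0,0],[0.5,-3.8,2.2,0,0],[0.5,-5.7,3.3,0,0],[0.5,-7.5,4.4,0,0],[0.5,-9.4,5.5,0,0],[0.5,-11.3,6.6,0,0],[0.5,-13.2,7.7,0,0],[0.5,-15,8.8,0,0],[0.5,-17,9.9,0,0],[0.5,-18.8,10.9,0,0]]])

```text
time: 8.05
tcp_pos: [579.5, 81.9, 14.4]
tool_rot: [[-0.816, 0.578, 0.0], [0.578, 0.816, 0.0], [-0.0, 0.0, -1.0]]
force: [-1.7, -1.5, -0.3]
gripper_width: 42.8
gripper_force: 1.0
```

```bash
python3 - <<'E'
from h import *
goal(79.5,-1,14,16)
sc=optics.snapshot("scene")[:,:,::-1][170:290,225:385]
sd=optics.snapshot("side")[:,:,::-1][190:300,180:330]
cv2.imwrite("pics/w5.png",cv2.convertScaleAbs(np.hstack([cv2.resize(sc,(400,300),interpolation=2),cv2.resize(sd,(400,300),interpolation=2)]),alpha=1.4))
E
```

```text
t 8.05 box [55.3 -0.4] z 14.4 a 32.9 w 42.8 F [-1.7 -1.5 -0.3] q [  5.  51. -25. 105.  38.  33.  10.]
go [-20.7  12.6   0.4] turn -0.294
```

View pics/w5.png

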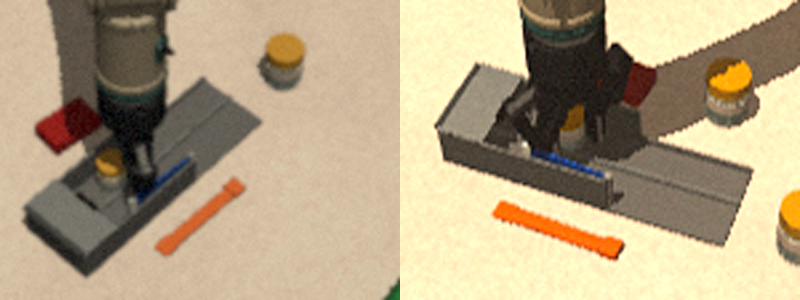

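The flap is wide open along the left wall, and the jar is upright inside (left panel (110,163)). For the last stretch, the hand yaws so the rear finger catches up while the lead finger stays on the flap.

Emit:
send_rows(increments=[[[0.496,-2.1,1.3,0,-0.03],[0.492,-4.1,2.5,0,-0.06],[0.488,-6.2,3.8,0,-0.09],[0.484,-8.3,5,0,-0.12],[0.48,-10.4,6.3,0,-0.15],[0.476,-12.4,7.6,0,-0.18],[0.472,-14.5,8.8,0,-0.21],[0.468,-16.6,10,0,-0.24],[0.464,-18.6,11.3,0,-0.27],[0.46,-20.7,12.6,0,-0.294]]])

```text
time: 8.98
tcp_pos: [603.5, 80.2, 14.4]
tool_rot: [[-0.949, 0.316, 0.0], [0.316, 0.949, 0.0], [-0.0, 0.0, -1.0]]
force: [-1.2, -1.3, 0.1]
gripper_width: 39.5
gripper_force: 0.9
```

```bash
python3 - <<'E'
from h import *
goal(79.5,-1,14,16)
bx=lambda p:(RB.T@(p-T)).round(1)
for n,r in(("scene",(170,290,225,345)),("side",(205,285,180,320))):
    im=optics.snapshot(n);h=cv2.cvtColor(im,cv2.COLOR_RGB2HSV);m=cv2.inRange(h,(14,130,60),(30,255,255))
    k,l,st,ce=cv2.connectedComponentsWithStats(m)
    for i in range(1,k):
        if st[i,4]>10: print(n,st[i],bx(ray(n,*ce[i],45)))
    if n=="scene": sc=im[170:290,225:385,::-1]
    else: sd=im[190:300,180:330,::-1]
cv2.imwrite("pics/w6.png",cv2.convertScaleAbs(np.hstack([cv2.resize(sc,(400,300),interpolation=2),cv2.resize(sd,(400,300),interpolation=2)]),alpha=1.4))
E
```

```text
t 8.9833 box [79.3 -1. ] z 14.4 a 15.9 w 39.5 F [-1.2 -1.3  0.1] q [  8.  53. -31. 101.  42.  38.  25.]
go [-0.2  0.1  0.4] turn 0.001
scene [343   0  35  10 150] [-1056.3  -584.5]
scene [372   0  58  29 532] [-1121.6  -415.5]
scene [234  13   7  10  21] [-627.8 -889.8]
scene [416  14  19  13  55] [-1130.9  -312.2]
scene [219  16   7   6  13] [-580.3 -920. ]
scene [230  18   4   7  11] [-595.8 -883.3]
scene [214  20  10  12  29] [-530.2 -895.5]
scene [429  20   7   8  19] [-1132.5  -276.1]
scene [437  21   6  11  23] [-1136.2  -244.1]
scene [439  21  18  24  85] [-1126.4  -193.5]
scene [407  24   5   6  13] [-1055.2  -328.7]
scene [194  27   7   6  11] [-457.8 -940.9]
scene [203  28   7  13  22] [-459.5 -890.5]
scene [208  29   9   9  26] [-479.2 -876.5]
scene [428  30   7   6  17] [-1078.4  -244.1]
scene [456  30   7   6  14] [-1154.2  -164.4]
scene [196  32   7  10  24] [-429.9 -893.3]
scene [414  33   4   7  11] [-1012.7  -271.9]
scene [462  33  15  20  63] [-1121.1   -93.2]
scene [421  34   8   8  21] [-1033.5  -243.2]
scene [449  37   7   5  13] [-1094.3  -157.9]
scene [176  38 
[... 5167 characters left out ...]
 18  51] [541.3 204.2]
scene [523 403   4   6  11] [ 15.3 742. ]
scene [220 404  16   7  29] [480.5 252.1]
scene [508 404   5   7  13] [ 39.7 718.5]
scene [180 407   5  10  14] [562.1 183.2]
scene [237 406   5   7  15] [469.  275.3]
scene [199 411  10   9  27] [532.2 227.4]
scene [518 410  10   8  30] [ 34.8 746.4]
scene [214 412   5   5  11] [513.  244.5]
scene [224 413   5   6  12] [498.3 262.9]
scene [229 413  13   7  35] [485.7 279.4]
side [220  66  21  14 164] [ 476.8 -819.5]
side [205  83  25  27 288] [ 464.1 -645.8]
side [262 130  14  16 157] [ 155.8 -435.9]
side [181 147  28  18 390] [ 344.3 -264.2]
side [295 211  17  16 235] [ -69.2 -120.3]
side [322 259  20  19 295] [-188.1   18.1]
```

View pics/w6.png

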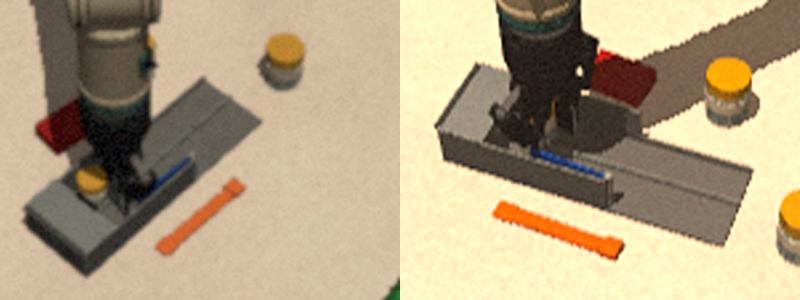

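The cap ray puts the jar at about x 104, y -19 in the box, inside the 92–113 window, upright, with the flap still held open. I'll back off the jar by 3 mm, then lift both fingers straight up quickly.

Emit:
send_rows(increments=[[[0.46,1.5,-0.4,0,0],[0.46,3,-0.8,0,0],[0.46,3,-0.8,0,0],[0.46,3,-0.8,-35,0],[0.46,3,-0.8,-75,0],[0.46,3,-0.8,-115,0],[0.46,3,-0.8,-150,0],[0.46,3,-0.8,-180,0],[0.46,3,-0.8,-200,0],[0.46,3,-0.8,-200,0]]])

```text
time: 9.92
tcp_pos: [602.7, 82.5, 219.6]
tool_rot: [[-0.949, 0.317, 0.009], [0.317, 0.949, 0.003], [-0.008, 0.006, -1.0]]
force: [1.0, 1.6, 0.3]
gripper_width: 39.3
gripper_force: 0.0
```

Emit:
send_rows(increments=[[[0.46,40,0,0,0],[0.46,80,0,0,0],[0.46,120,0,0,0],[0.46,140,0,0,0],[0.46,140,0,0,0],[0.46,140,0,0,0],[0.46,140,0,0,0],[0.46,140,0,0,0],[0.46,140,0,0,0],[0.46,140,0,0,0]]])

```text
time: 10.75
tcp_pos: [468.0, 124.5, 214.0]
tool_rot: [[-0.948, 0.318, -0.0], [0.318, 0.948, 0.0], [0.0, 0.0, -1.0]]
force: [0.6, -0.0, 0.3]
gripper_width: 39.2
gripper_force: 0.0
```

```bash
python3 - <<'E'
from h import *
sc=optics.snapshot("scene")[170:290,225:385,::-1]
sd=optics.snapshot("side")[190:300,180:330,::-1]
cv2.imwrite("pics/w7.png",cv2.convertScaleAbs(np.hstack([cv2.resize(sc,(400,300),interpolation=2),cv2.resize(sd,(400,300),interpolation=2)]),alpha=1.4))
E
```

```text
(no output)
```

View pics/w7.png

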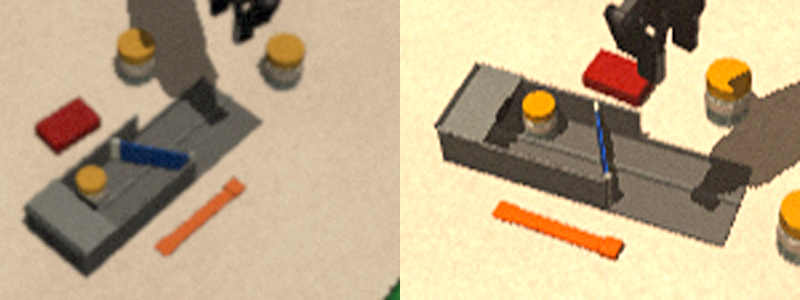

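The jar stands upright in the box (right panel (538,110)). The flap is fully shut behind it, with its end at (597,105), the same as at the start. The other things are where they were. Handing in.

```bash
python3 -c "
from bench import arm
print(arm.close_job())"
```

```text
the job is handed in; nothing more can be done
None
```

The small yellow-capped jar is upright in the parts box with the flap shut behind it. The jar was only pushed, never gripped or lifted, nothing else appears to have moved, and I handed the job in after about 11 s of robot time.

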